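# Run the wing nut home on the strap clamp

### The arm

A 6-joint arm with a two-finger parallel gripper is mounted at the origin on a cart in front of the work surface, level with it; the furniture and walls round the work are solid. World frame = base frame: x ahead of the robot, y to its left, z up, the work surface at z = 0. Lengths are in mm, angles in degrees, forces in N, time in s.
With the tool pointing down it reaches from about 300 to 850 mm from the base axis. Payload 4.2 kg.
Tool frame: the origin (TCP) lies on the centre line of the jaws, within the pads' length; the fingertips stand 14 mm ahead of it and the grasp point (between the pads) lies 5 mm behind it; z points along the fingers, y is the line along which they close (so a half turn about z gives the same grasp; the last joint's range is limited). The gripper opens to 91 mm and grips with 3 to 60 N. Pads are 32 mm wide; open, the fingers measure 118 mm over their backs; the gripper's body (76 mm by 178 mm) begins 60 mm behind the grasp point.
Start: joints at [-1.146, 18.312, 89.639, -0, 72.044, -1.146], TCP at [575.015, 0, 227.976] pointing down, gripper open.
Joint ranges: [-177.97, 177.97], [-48.28, 115.42], [12.27, 149.76], [-77.06, 257.06], [2.81, 150.46], [-146.56, 146.56]. Speed limits (degrees/s): [147.25, 147.25, 180, 180, 180, 180].

### API

Orientations are given as [roll, pitch, yaw] about the fixed x, y, z axes, in that order (R = Rz(yaw) Ry(pitch) Rx(roll)).
In Python, from workcell import env gives the robot as it stands.
- The arm moves only by the tool arm_command, never from a script. Its argument "motion" is a list of rows, each an object with "offset": the shift along the tool's x, y, z in m, a list of three; "spin": the turn about the tool's z in rad. In form: [{"offset": [tx, ty, tz], "spin": spin}, ...]. A call has 1 to 5 rows; each row shifts and turns the commanded pose from where the row before left it, along the tool's axes as they then stand; what a row does not reach is not made up. A row lasts 1/8 s, in which the tool goes at most 62.5 mm and 10.7 degrees, less where a joint would pass 70% of its speed; a pose out of reach is approached as far as the arm can. A call with a gripper value outside its range is refused whole. "jaw" is the finger opening in m, from 0 to 0.0912, set as the call begins (left out, the last holds). The fingers move at their own pace and stop on an object; "newtons" is the grip in N (left out, the last holds). Time passes only in rows, so rows that do not move let the fingers close. It gives the time, the measured TCP pose, the force, the opening and the grip force at its end, in the units of the state.
- env.state(): the state, without advancing time (a new reading comes with each control period).
- env.grab_frame(name): name is "scene" or "side" or "wrist"; returns (picture, depth): 384x512x3 uint8, blue, green, red; 384x512 float32, mm along the optical axis (not along the pixel's ray), 0 where there is no reading.
- env.camera_model(name): a dict with "fx", "fy", "cx", "cy" (pixels), "eye" and "rotation" of the camera in the world; the wrist camera has in their place "hand_eye" (4x4, takes a point from camera to tool coordinates, whose origin is the TCP and whose axes are the flange's). Camera axes: x right, y down, z forward; pixel columns grow to the right and rows downward; lengths in mm; the calibration is good to about 2 mm. A picture is of the moment at which its call begins: read the wrist's pose just before it. camera_model takes no time and is no camera call.
- env.job_done(): hands the job in; it is judged then, once.
Trained networks look in the newest picture that a camera, given by its name, has taken for a name from the list of things; names that differ only in an ending like _2 or _b are one class to them, and where a whole thing is asked for, a point or a joint stands for the part that bears it (a point fixed in the world has none). Each returns a list of dicts, best first, with "score" (0 to 1); they miss things now and then, are a little off and sometimes report something else, mostly with a low value. They report only what shows in the picture. A call takes as long as a camera call.
- env.boxes_of(camera, target): "bbox" ([left, top, right, bottom] in pixels, round what is visible of it).
- env.pinpoint(camera, target): "location" ([column, row] in pixels: a listed point, or the origin of a listed thing).
The state is a dict: "time_s": time; "qpos": joint angles; "qvel": joint speeds; "effort": joint torques, N m; "ee_pos": TCP position; "ee_rot": TCP orientation; "force": force on the tool from outside, world axes, zero at the start; "torque": the same for the moment, N m; "gripper_width": finger opening in mm; "gripper_force": force on a finger pad.
Only numpy, scipy, OpenCV 4.12 (cv2) and the standard library are available. Lean on these libraries where they do the work, as an engineer would, in place of code of your own. Each camera call takes 0.05 s, during which the arm holds its last target. There are 200 camera calls.

### The job

The brass wing nut on the blue clamping fixture is loose. Tighten it clockwise (seen from above) by pushing its wings round with the fingertips, stroke after stroke, until it is fully home and the strap is down on the white rail offcut, then take the hand away. Only push: do not pinch the wings, do not lift or shift the offcut, and leave the screwdriver, carton and bracket beside the fixture where they are.

Things in the scene. Friction and masses are not known exactly. Their poses are not given: they have to be found in the camera images.
- wing_nut (a joint): turn of the brass wing nut about the upright stud, rad; grows clockwise from above (tightening); 0 = loosest, 11.0 = fully home, a hard stop (pad on the offcut). Starts between 0.4 and 4.8, so 1 to 1.7 turns are missing. Stays where it is left; friction 0.05 N m, about 2 N at the wings. Nut and strap sink together, 5 mm a turn.
- nut_wings (a point): point on the nut's axis at half height of its wings; turns and sinks with the nut (z 0.082 loosest, 0.073 home). Its x axis runs along the two wings, z up. Each wing is an upright round ear, 26 mm in diameter, 6 mm thick, centred 23 mm from the axis: nut 72 mm across, ears 13 mm above and below this point. Hub radius up to 12.5 mm; the stud does not stand above the ears.
- clamp_fixture: fixture fixed to the table, yaw within 0.35 rad; origin on the table top on the nut's axis. Blue base plate 118 mm (x, -61 to +57) by 210 mm (y), 12 mm thick. A 26 mm wide steel strap runs along its y, -85 to +73 mm, under the nut; strap top 23 mm below point nut_wings; everything else on the base, but for the back plate, is lower.
- back_plate (a point): middle of the top edge of the upright aluminium back plate on the fixture's far (+x) side: front face 45 mm from the nut's axis, 12 mm thick, 186 mm long along y, top 95 mm above the table. The wings pass it with 9 mm to spare; fingers do not fit between, so they work from the fixture's -x side and from both ends (+y, -y).
- rail_centre (a point): middle (half height) of the white rail offcut, 86 mm long along the fixture's x, 25 mm wide, 24 mm high, 60 g, lying loose on the base plate between two 8 mm high guides at y = -68 mm of the fixture, under the strap's pad. Leave it there.
- screwdriver_centre (a point): middle of a red screwdriver lying loose on the table in front of the fixture, 194 mm long, 33 mm wide, 29 mm high. Leave alone.
- carton_centre (a point): middle of a small brown carton with green and white label, 44x58x43 mm, standing loose left of the fixture. Leave alone.
- bracket_centre (a point): a small bent steel bracket, 22x51 mm, 32 mm high, standing loose right of the fixture; the point is 10 mm above the table at its middle. Leave alone.

How it is judged (in metres and radians):
At the end, for the whole second after the job is handed in: the wing nut stands within 0.25 rad of its hard stop (joint above 10.75) and is at rest; the offcut is within 12 mm and each bystander within 20 mm of where it started (value of joint wing_nut above 10.75 rad and velocity of joint wing_nut between -0.05 and 0.05 rad/s and distance of rail_centre from where it was at the start of the episode below 0.012 m and distance of each of screwdriver_centre, carton_centre, bracket_centre from where it was at the start of the episode below 0.02 m); the robot touches nothing.
It fails at once if a wing is pinched (more than 3 N of the fingers on both of its faces at once) ((contact force between the fingers and wing_nut_c1 above 3 N and contact force between the fingers and wing_nut_c2 above 3 N) or (contact force between the fingers and wing_nut_c3 above 3 N and contact force between the fingers and wing_nut_c4 above 3 N)).
It fails at once if the offcut is lifted or shifted by more than 12 mm (distance of rail_centre from where it was at the start of the episode above 0.012 m).
It fails at once if the screwdriver, carton or bracket is moved by more than 20 mm (distance of any of screwdriver_centre, carton_centre, bracket_centre from where it was at the start of the episode above 0.02 m).
It also fails if it takes over 72 s, if anything falls off the work surface, if the arm or the gripper's body presses on something with over 40 N, if the wrist force passes 120 N, or if a joint passes its speed limit or range.

## Working session

There is one attempt and no reset: what is moved stays moved. The work goes in short steps, Python scripts to look and compute and a tool call to move; the robot and the scene stay as the last step left them, time stands still between calls to the robot, and variables do not carry over. Pictures are saved under pics/ and viewed, at most 10 in all, crops included, and the job is handed in when it is done.

Besides the shell and the picture viewer there is one more tool, called after "Call:" as name(argument=value, ...) on one line, values as JSON. arm_command: Moves the arm, as the interface text tells. Its arguments: {"type":"object","properties":{"motion":{"type":"array"},"jaw":{"type":"number"},"newtons":{"type":"number"}},"required":["motion"]}

```bash
mkdir -p pics
cat > h.py <<'E'
import numpy as np, cv2
from scipy.spatial.transform import Rotation as R
from workcell import env
def cam(name, st=None):
    m=env.camera_model(name)
    if 'hand_eye' in m:
        st=st or env.state(); T=np.eye(4); T[:3,:3]=R.from_euler('xyz',st['ee_rot'],degrees=True).as_matrix(); T[:3,3]=st['ee_pos']
        T=T@np.array(m['hand_eye']); return m,T[:3,:3],T[:3,3]
    return m,np.array(m['rotation']),np.array(m['eye'])
def ray(c,px):
    m,Rm,e=c; return Rm@np.array([(px[0]-m['cx'])/m['fx'],(px[1]-m['cy'])/m['fy'],1.]),e
def at_z(c,px,z):
    d,e=ray(c,px); return e+d*(z-e[2])/d[2]
def cloud(c,dep):
    m,Rm,e=c; v,u=np.indices(dep.shape); P=np.stack([(u-m['cx'])/m['fx']*dep,(v-m['cy'])/m['fy']*dep,dep],-1)
    return P@Rm.T+e
E
python3 - <<'E'
from h import *
st=env.state(); print(st)
for n in ('scene','wrist'):
    c=cam(n,st); im,d=env.grab_frame(n); cv2.imwrite(f'pics/{n}0.png',im); np.save(f'{n}0.npy',d)
    print(n,c[1].round(2).tolist(),c[2].round(),{k:c[0][k] for k in('fx','cx','cy')})
    for t,z in (('nut_wings',78),('clamp_fixture',0),('back_plate',95),('rail_centre',24),('screwdriver_centre',15),('carton_centre',21),('bracket_centre',10)):
        r=env.pinpoint(n,t)[:2]
        print(t,[(np.round(q['location']).tolist(),round(q['score'],2),at_z(c,q['location'],z).round().tolist()) for q in r])
E
```

```text
{'time_s': 0.0, 'qpos': array([-1.14499469e+00,  1.83518544e+01,  8.97048733e+01, -4.35234758e-04,
        7.20435998e+01, -1.14685511e+00]), 'qvel': array([-0.03741446,  0.02310225, -0.0661907 ,  0.08817047, -0.05357481,
        0.02822297]), 'effort': array([-5.01459035e-04, -4.12465632e+01, -2.31973493e+01,  7.28826877e-02,
        4.58198413e-02, -1.41870069e-04]), 'ee_pos': array([5.74532820e+02, 1.70211184e-02, 2.27128504e+02]), 'ee_rot': array([-1.79899684e+02, -1.59434113e-03,  9.00019936e+01]), 'force': array([-5.28512761e-01,  1.94286871e-01,  4.48421234e-04]), 'torque': array([-0.02470581,  0.01210974, -0.0230692 ]), 'gripper_force': 0.0, 'gripper_width': 91.28189801398834}
scene [-121.53, 0.88, -25.04] [ 184. -612.  549.] {'fx': 408.00870824267935, 'cx': 257.48266356874944, 'cy': 199.6498352695633}Traceback (most recent call last):
  File "<stdin>", line 8, in <module>
  File "h.py", line 13, in at_z
    d,e=ray(c,px); return e+d*(z-e[2])/d[2]
                                       ~^^^
IndexError: invalid index to scalar variable.
```

```bash
sed -i "s/np.array(m\['rotation'\])/R.from_euler('xyz',m['rotation'],degrees=True).as_matrix()/" h.py
python3 - <<'E'
from h import *
st=env.state()
for n in ('scene','wrist'):
    c=cam(n,st); im,d=env.grab_frame(n); cv2.imwrite(f'pics/{n}0.png',im); np.save(f'{n}0.npy',d)
    print(n,c[1].round(2).tolist(),c[2].round(),{k:c[0][k] for k in('fx','cx','cy')})
    for t,z in (('nut_wings',78),('clamp_fixture',0),('back_plate',95),('rail_centre',24),('screwdriver_centre',15),('carton_centre',21),('bracket_centre',10)):
        r=env.pinpoint(n,t)[:2]
        print(t,[(np.round(q['location']).tolist(),round(q['score'],2),at_z(c,q['location'],z).round().tolist()) for q in r])
a=cv2.imread('pics/scene0.png');b=cv2.imread('pics/wrist0.png')
cv2.imwrite('pics/both.png',cv2.resize(np.hstack([a,b]),(800,300),interpolation=cv2.INTER_AREA))
E
```

```text
scene [[0.91, -0.23, 0.35], [-0.42, -0.47, 0.78], [-0.02, -0.85, -0.52]] [ 184. -612.  549.] {'fx': 408.00870824267935, 'cx': 257.48266356874944, 'cy': 199.6498352695633}
nut_wings [([284.0, 195.0], 0.64, [565.0, 77.0, 78.0])]
clamp_fixture [([281.0, 226.0], 0.72, [556.0, 73.0, 0.0]), ([300.0, 181.0], 0.63, [703.0, 240.0, 0.0])]
back_plate [([302.0, 183.0], 0.95, [614.0, 83.0, 95.0]), ([283.0, 227.0], 0.57, [494.0, -51.0, 95.0])]
rail_centre [([297.0, 229.0], 0.57, [564.0, 17.0, 24.0])]
screwdriver_centre [([243.0, 240.0], 0.81, [448.0, 44.0, 15.0]), ([301.0, 230.0], 0.38, [577.0, 21.0, 15.0])]
carton_centre [([242.0, 193.0], 0.96, [521.0, 219.0, 21.0])]
bracket_centre [([321.0, 259.0], 0.71, [568.0, -78.0, 10.0])]
wrist [[1.0, 0.0, -0.0], [-0.0, -0.96, -0.27], [-0.0, 0.27, -0.96]] [575.  76. 384.] {'fx': 305.22753471091255, 'cx': 260.1599860357834, 'cy': 188.31298694068798}
nut_wings [([245.0, 100.0], 0.75, [560.0, 79.0, 78.0])]
clamp_fixture [([249.0, 104.0], 0.92, [560.0, 75.0, 0.0])]
back_plate [([300.0, 97.0], 0.8, [610.0, 81.0, 95.0])]
rail_centre [([250.0, 162.0], 0.6, [562.0, 8.0, 24.0])]
screwdriver_centre [([158.0, 130.0], 0.68, [452.0, 45.0, 15.0])]
carton_centre [([250.0, 161.0], 0.33, [561.0, 8.0, 21.0])]
bracket_centre [([256.0, 224.0], 0.82, [569.0, -77.0, 10.0])]
```

View pics/both.png

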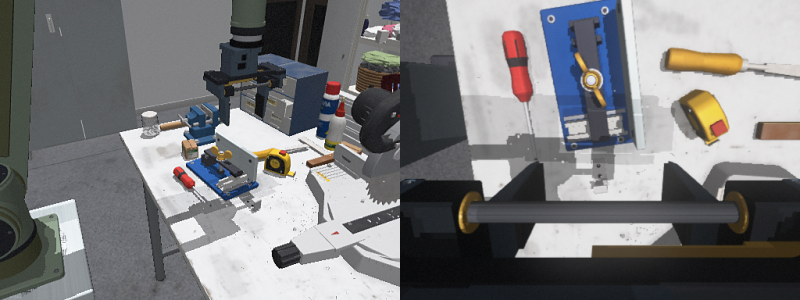

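The overview shows the blue fixture, the brass nut with its wings running from upper left to lower right at about (592,82) in the wrist half, the back plate to its right, and the screwdriver at (520,90). Next I'll measure the geometry and the finger shape from the depth image.

Run:
```python
from h import *
st=env.state(); c=cam('wrist',st); d=np.load('wrist0.npy'); P=cloud(c,d); im=cv2.imread('pics/wrist0.png'); hsv=cv2.cvtColor(im,cv2.COLOR_BGR2HSV)
near=(np.hypot(P[...,0]-560,P[...,1]-78)<45)&(d>0)
br=near&(P[...,2]>65)&(hsv[...,1]>90)&(hsv[...,0]<40)&(P[...,0]<598)
Q=P[br]; print('brass',len(Q),Q.mean(0),Q[:,2].min(),np.percentile(Q[:,2],[50,90,99]))
r=cv2.minAreaRect(Q[:,:2].astype(np.float32)); print(r)
ev=np.linalg.eigh(np.cov(Q[:,:2].T)); print('dir',np.degrees(np.arctan2(ev[1][1,1],ev[1][0,1])),ev[0]**.5)
pl=(d>0)&(abs(P[...,2]-95)<5)&(P[...,0]>590)&(P[...,0]<640)&(abs(P[...,1]-78)<130)
Q=P[pl][:,:2].astype(np.float32); print('plate',len(Q),cv2.minAreaRect(Q),cv2.boxPoints(cv2.minAreaRect(Q)).round().tolist())
# fingers in the tool frame
f=(d>0)&(P[...,2]>180); T=R.from_euler('xyz',st['ee_rot'],degrees=True).as_matrix(); F=(P[f]-st['ee_pos'])@T
for z0 in range(-90,20,10):
    s=F[(F[:,2]>z0)&(F[:,2]<z0+10)]
    if len(s): 
        a=s[s[:,1]>0]; print(z0,len(s),'x',s[:,0].min().round(),s[:,0].max().round(),'y+',(a[:,1].min().round(),a[:,1].max().round()) if len(a) else '')
cv2.imwrite('pics/crop.png',cv2.resize(im[0:200,170:330],(640,800))[:600])
```

```text
brass 645 [559.92533738  77.43501072  82.84627447] 65.0323683578012 [85.91223863 92.94147084 93.99783917]
((560.0478515625, 76.70060729980469), (22.64784812927246, 68.14712524414062), 12.988661766052246)
dir 118.63507776264464 [ 4.59365213 17.74513719]
plate 2587 ((611.4710083007812, 76.36376953125), (12.27149486541748, 170.78656005859375), 8.030389785766602) [[593.0, 160.0], [617.0, -9.0], [629.0, -7.0], [606.0, 162.0]]
-90 20142 x 12.0 39.0 y+ (np.float64(0.0), np.float64(69.0))
-80 7286 x 3.0 39.0 y+ (np.float64(0.0), np.float64(77.0))
-70 1761 x -5.0 39.0 y+ (np.float64(49.0), np.float64(80.0))
-60 902 x -14.0 13.0 y+ (np.float64(48.0), np.float64(50.0))
-50 1669 x -17.0 19.0 y+ (np.float64(46.0), np.float64(59.0))
-40 1172 x -17.0 18.0 y+ (np.float64(45.0), np.float64(58.0))
-30 907 x -17.0 18.0 y+ (np.float64(45.0), np.float64(57.0))
-20 724 x -16.0 18.0 y+ (np.float64(45.0), np.float64(56.0))
-10 666 x -7.0 18.0 y+ (np.float64(45.0), np.float64(56.0))
0 631 x -12.0 18.0 y+ (np.float64(46.0), np.float64(55.0))
10 249 x -14.0 18.0 y+ (np.float64(46.0), np.float64(52.0))
```

View pics/crop.png

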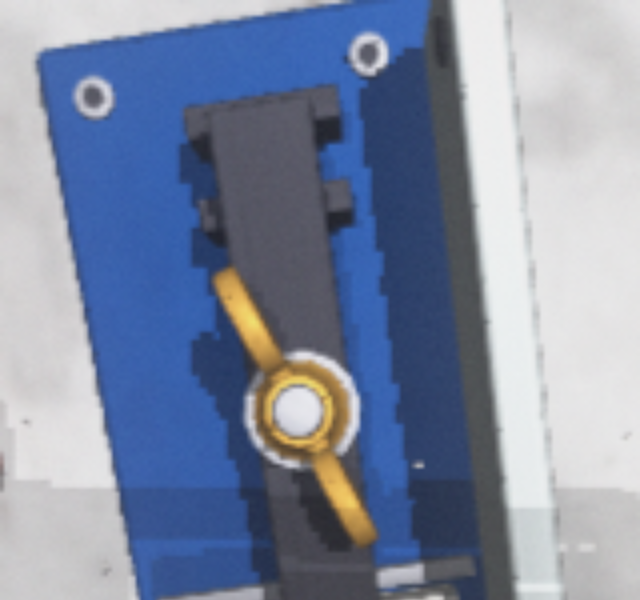

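View pics/wrist0.png

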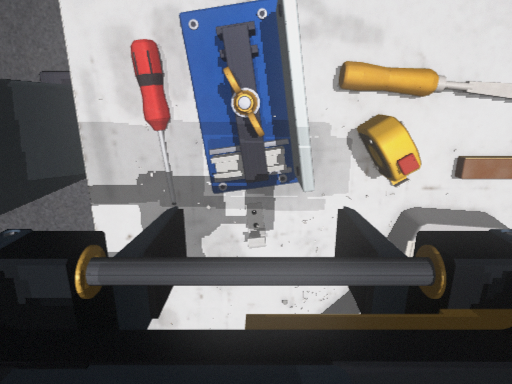

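Call:
arm_command(motion=[{"offset": [0.026,-0.005,0.02],"spin": -0.08},{"offset": [0.026,-0.003,0.02],"spin": -0.08},{"offset": [0.025,0.0,0.02],"spin": -0.08},{"offset": [0,0,0.0],"spin": 0},{"offset": [0,0,0],"spin": 0}], jaw=0.038)

```text
time_s: 1.52
ee_pos: [561.6, 75.9, 168.6]
ee_rot: [179.9, 0.0, 103.7]
force: [0.7, 0.9, 0.3]
gripper_width: 44.2
gripper_force: 0.0
```

```bash
cat > s.py <<'E'
from h import *
import sys
st=env.state(); T=R.from_euler('xyz',st['ee_rot'],degrees=True).as_matrix()
print({k:np.round(st[k],2).tolist() for k in('time_s','ee_pos','ee_rot','force','torque','gripper_width','qpos')})
print('offset to axis, tool:',(T.T@(np.array([560,77.3,st['ee_pos'][2]])-st['ee_pos'])).round(1), 'x yaw',np.degrees(np.arctan2(T[1,0],T[0,0])).round(1))
if len(sys.argv)>1:
    c=cam('wrist',st); im,d=env.grab_frame('wrist'); cv2.imwrite(f'pics/{sys.argv[1]}.png',im)
    r=env.pinpoint('wrist','nut_wings'); print([(q['location'],q['score'],at_z(c,q['location'],81).round(1)) for q in r[:2]])
E
python3 s.py w1
```

```text
{'time_s': 1.52, 'ee_pos': [561.59, 75.93, 168.64], 'ee_rot': [179.93, 0.04, 103.71], 'force': [0.66, 0.89, 0.26], 'torque': [-0.01, -0.01, 0.0], 'gripper_width': 44.22, 'qpos': [6.56, 20.03, 96.05, -0.03, 63.84, -7.14]}
offset to axis, tool: [ 1.7 -1.2 -0. ] x yaw 103.7
[([256.4, 195.9], 0.65, array([558.5,  76.4,  81. ]))]
```

View pics/w1.png

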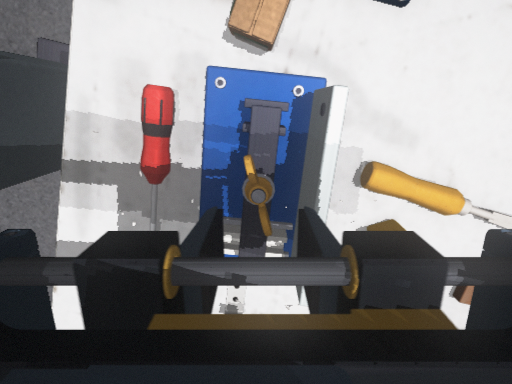

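The nut is at about (258,193), its wings lie between the fingers, and the estimate holds. I'll go down.

Call:
arm_command(motion=[{"offset": [0.0015,-0.0015,0.02],"spin": 0},{"offset": [0,0,0.025],"spin": 0},{"offset": [0,0,0.02],"spin": 0},{"offset": [0,0,0.017],"spin": 0},{"offset": [0,0,0],"spin": 0}])

```text
time_s: 2.25
ee_pos: [558.9, 76.7, 85.5]
ee_rot: [-179.9, -0.0, 103.7]
force: [0.2, 1.3, -0.5]
gripper_width: 38.1
gripper_force: 0.0
```

```bash
python3 s.py
```

```text
{'time_s': 2.25, 'ee_pos': [558.85, 76.65, 85.48], 'ee_rot': [-179.91, -0.0, 103.67], 'force': [0.18, 1.25, -0.52], 'torque': [-0.03, -0.02, -0.0], 'gripper_width': 38.09, 'qpos': [6.65, 24.63, 102.38, -0.01, 53.09, -7.02]}
offset to axis, tool: [ 0.4  1.3 -0. ] x yaw 103.7
```

Call:
arm_command(motion=[{"offset": [0,0.001,0],"spin": 0.12},{"offset": [0,0,0],"spin": 0.14},{"offset": [0,0,0],"spin": 0.14},{"offset": [0,0,0],"spin": 0.14},{"offset": [0,0,0],"spin": 0.14}])

```text
time_s: 2.88
ee_pos: [560.4, 76.7, 87.3]
ee_rot: [179.9, 0.0, 64.5]
force: [-0.8, -2.5, -0.9]
gripper_width: 38.1
gripper_force: 1.0
```

Call:
arm_command(motion=[{"offset": [0,0,0],"spin": 0.14},{"offset": [0,0,0],"spin": 0.14},{"offset": [0,0,0],"spin": 0.14},{"offset": [0,0,0],"spin": 0.14},{"offset": [0,0,0],"spin": 0.14}])

```text
time_s: 3.5
ee_pos: [559.8, 77.0, 87.0]
ee_rot: [180.0, 0.0, 24.4]
force: [-1.6, -0.8, -0.6]
gripper_width: 37.9
gripper_force: 1.0
```

```bash
python3 s.py w2
```

```text
{'time_s': 3.5, 'ee_pos': [559.8, 76.95, 86.96], 'ee_rot': [179.98, 0.04, 24.39], 'force': [-1.61, -0.75, -0.56], 'torque': [-0.12, 0.42, 0.07], 'gripper_width': 37.89, 'qpos': [6.68, 24.58, 102.19, -0.04, 53.26, 72.31]}
offset to axis, tool: [ 0.3 -0.2 -0. ] x yaw 24.4
[([262.4, 242.4], 0.8, array([558.7,  75.1,  81. ]))]
```

View pics/w2.png

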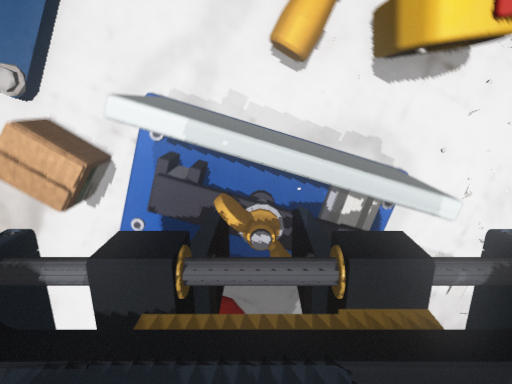

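The nut at (262,235) turns with the fingers, with its wing against the left finger's edge. I'll finish the stroke, then lift, unwind by half a turn and go down again.

Call:
arm_command(motion=[{"offset": [0,0,0],"spin": 0.14},{"offset": [0,0,0],"spin": 0.14},{"offset": [0,0,0],"spin": 0.14},{"offset": [0,0,0],"spin": 0.14},{"offset": [0,0,0],"spin": 0.14}])

```text
time_s: 4.22
ee_pos: [560.5, 77.2, 86.6]
ee_rot: [180.0, -0.1, -15.5]
force: [0.3, -1.4, -1.3]
gripper_width: 37.8
gripper_force: 1.1
```

Call:
arm_command(motion=[{"offset": [0,0,0],"spin": 0.14},{"offset": [0,0,0],"spin": 0.14},{"offset": [0,0,0],"spin": 0.12},{"offset": [0,0,0],"spin": 0.08},{"offset": [0,0,0],"spin": -0.25}])

```text
time_s: 4.85
ee_pos: [561.1, 77.5, 87.0]
ee_rot: [-179.9, -0.1, -31.8]
force: [0.5, 0.3, -0.1]
gripper_width: 38.2
gripper_force: 0.0
```

Call:
arm_command(motion=[{"offset": [0,0,-0.01],"spin": 0},{"offset": [0,0,-0.02],"spin": 0},{"offset": [0,0,-0.01],"spin": -0.15},{"offset": [0,0,0],"spin": -0.17},{"offset": [0,0,0],"spin": -0.17}])

```text
time_s: 5.48
ee_pos: [561.1, 77.7, 127.7]
ee_rot: [-180.0, -0.2, -3.9]
force: [0.1, 1.0, -0.5]
gripper_width: 38.2
gripper_force: 0.0
```

```bash
python3 s.py
```

```text
{'time_s': 5.48, 'ee_pos': [561.06, 77.74, 127.7], 'ee_rot': [-179.96, -0.18, -3.91], 'force': [0.12, 1.04, -0.51], 'torque': [0.05, 0.16, 0.03], 'gripper_width': 38.18, 'qpos': [6.72, 22.12, 99.36, 0.0, 58.35, 100.64]}
offset to axis, tool: [-1.   0.5 -0. ] x yaw -3.9
```

Call:
arm_command(motion=[{"offset": [0,0,0],"spin": -0.18},{"offset": [0,0,0],"spin": -0.18},{"offset": [0,0,0],"spin": -0.18},{"offset": [0,0,0],"spin": -0.18},{"offset": [0,0,0],"spin": -0.18}])

```text
time_s: 6.1
ee_pos: [561.0, 77.7, 127.5]
ee_rot: [179.9, -0.1, 47.7]
force: [-0.4, 0.8, 0.2]
gripper_width: 37.6
gripper_force: 0.0
```

Call:
arm_command(motion=[{"offset": [0,0,0],"spin": -0.18},{"offset": [0,0,0],"spin": -0.18},{"offset": [0,0,0],"spin": -0.18},{"offset": [0,0,0],"spin": -0.18},{"offset": [0,0,0],"spin": -0.18}])

```text
time_s: 6.72
ee_pos: [561.0, 77.7, 127.5]
ee_rot: [179.8, 0.0, 99.2]
force: [-0.1, 0.5, -0.4]
gripper_width: 38.2
gripper_force: 0.0
```

Call:
arm_command(motion=[{"offset": [0,0,0],"spin": -0.18},{"offset": [0,0,0],"spin": -0.18},{"offset": [0,0,0],"spin": -0.18},{"offset": [0,0,0],"spin": -0.18},{"offset": [0,0,0],"spin": -0.18}])

```text
time_s: 7.35
ee_pos: [561.0, 77.7, 127.5]
ee_rot: [179.9, 0.1, 150.8]
force: [-0.3, 0.5, -0.3]
gripper_width: 37.9
gripper_force: 0.0
```

Call:
arm_command(motion=[{"offset": [0,0,0],"spin": -0.16},{"offset": [0.001,-0.001,0],"spin": 0},{"offset": [0,0,0],"spin": 0}])

```text
time_s: 7.72
ee_pos: [559.1, 77.1, 126.7]
ee_rot: [180.0, 0.1, 159.6]
force: [-0.5, 0.0, -0.4]
gripper_width: 38.0
gripper_force: 0.0
```

```bash
python3 s.py w3
```

```text
{'time_s': 7.72, 'ee_pos': [559.09, 77.05, 126.68], 'ee_rot': [179.97, 0.06, 159.58], 'force': [-0.46, 0.0, -0.45], 'torque': [0.04, -0.01, -0.02], 'gripper_width': 37.97, 'qpos': [6.68, 22.06, 99.63, -0.0, 58.25, -62.9]}
offset to axis, tool: [-0.8  0.6  0. ] x yaw 159.6
[([260.5, 215.3], 0.64, array([559.5,  77.3,  81. ]))]
```

View pics/w3.png

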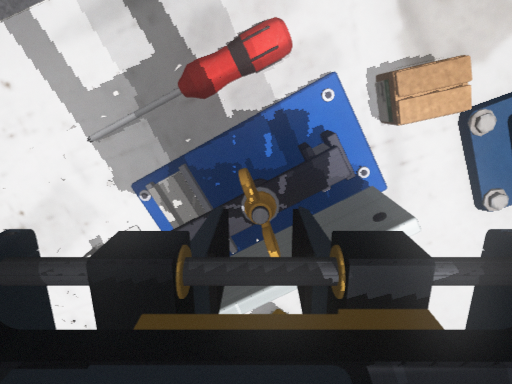

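The wing shows upright at (245,180)–(272,250), clear of both fingers. I'll do the second stroke, a half turn.

Call:
arm_command(motion=[{"offset": [0,0,0.015],"spin": 0},{"offset": [0,0,0.015],"spin": 0},{"offset": [0,0,0.011],"spin": 0},{"offset": [0,0,0],"spin": 0},{"offset": [0,0,0],"spin": 0.08}])

```text
time_s: 8.45
ee_pos: [559.1, 77.1, 84.9]
ee_rot: [180.0, 0.0, 155.0]
force: [0.3, 0.2, 0.9]
gripper_width: 38.0
gripper_force: 0.0
```

Call:
arm_command(motion=[{"offset": [0,0,0],"spin": 0.14},{"offset": [0,0,0],"spin": 0.14},{"offset": [0,0,0],"spin": 0.14},{"offset": [0,0,0],"spin": 0.14},{"offset": [0,0,0],"spin": 0.14}])

```text
time_s: 9.07
ee_pos: [559.3, 76.8, 85.1]
ee_rot: [180.0, 0.1, 114.8]
force: [-0.6, -1.1, -1.8]
gripper_width: 37.8
gripper_force: 1.1
```

Call:
arm_command(motion=[{"offset": [0,0,0],"spin": 0.14},{"offset": [0,0,0],"spin": 0.14},{"offset": [0,0,0],"spin": 0.14},{"offset": [0,0,0],"spin": 0.14},{"offset": [0,0,0],"spin": 0.14}])

```text
time_s: 9.7
ee_pos: [559.2, 77.1, 85.0]
ee_rot: [179.9, -0.0, 74.7]
force: [1.0, -0.4, -1.9]
gripper_width: 38.3
gripper_force: 1.1
```

Call:
arm_command(motion=[{"offset": [0,0,0],"spin": 0.14},{"offset": [0,0,0],"spin": 0.14},{"offset": [0,0,0],"spin": 0.14},{"offset": [0,0,0],"spin": 0.14},{"offset": [0,0,0],"spin": 0.14}])

```text
time_s: 10.32
ee_pos: [559.6, 77.1, 85.2]
ee_rot: [179.9, -0.1, 34.6]
force: [0.8, -0.5, -2.0]
gripper_width: 37.9
gripper_force: 1.1
```

Call:
arm_command(motion=[{"offset": [0,0,0],"spin": 0.14},{"offset": [0,0,0],"spin": 0.14},{"offset": [0,0,0],"spin": 0.14},{"offset": [0,0,0],"spin": 0.14},{"offset": [0,0,0],"spin": 0.14}])

```text
time_s: 10.95
ee_pos: [559.7, 76.9, 85.2]
ee_rot: [180.0, -0.1, -5.5]
force: [1.6, -1.6, -1.5]
gripper_width: 38.2
gripper_force: 1.1
```

Call:
arm_command(motion=[{"offset": [0,0,0],"spin": 0.14},{"offset": [0,0,0],"spin": 0.14},{"offset": [0,0,0],"spin": 0.14},{"offset": [0,0,0],"spin": 0.14},{"offset": [0,0,0],"spin": 0.1}])

```text
time_s: 11.58
ee_pos: [559.6, 76.8, 85.2]
ee_rot: [-180.0, -0.1, -43.3]
force: [1.4, -1.1, -1.1]
gripper_width: 37.9
gripper_force: 1.0
```

```bash
python3 s.py
```

```text
{'time_s': 11.58, 'ee_pos': [559.56, 76.77, 85.21], 'ee_rot': [-179.96, -0.09, -43.25], 'force': [1.44, -1.06, -1.09], 'torque': [-0.15, -0.05, 0.06], 'gripper_width': 37.92, 'qpos': [6.67, 24.63, 102.43, -0.06, 52.85, 139.96]}
offset to axis, tool: [-0.  -0.7  0. ] x yaw -43.3
```

Call:
arm_command(motion=[{"offset": [0,0,0],"spin": -0.15},{"offset": [0,0,-0.01],"spin": 0},{"offset": [0,0,-0.02],"spin": 0},{"offset": [0,0,-0.01],"spin": -0.15},{"offset": [0,0,0],"spin": -0.18}])

```text
time_s: 12.2
ee_pos: [559.9, 77.3, 127.0]
ee_rot: [-179.9, -0.2, -15.4]
force: [0.7, 0.6, 0.3]
gripper_width: 38.4
gripper_force: 0.0
```

Call:
arm_command(motion=[{"offset": [0,0,0],"spin": -0.18},{"offset": [0,0,0],"spin": -0.18},{"offset": [0,0,0],"spin": -0.18},{"offset": [0,0,0],"spin": -0.18},{"offset": [0,0,0],"spin": -0.18}])

```text
time_s: 12.82
ee_pos: [559.3, 77.2, 126.0]
ee_rot: [180.0, -0.1, 36.2]
force: [-0.2, 0.7, 0.9]
gripper_width: 38.0
gripper_force: 0.0
```

Call:
arm_command(motion=[{"offset": [0,0,0],"spin": -0.18},{"offset": [0,0,0],"spin": -0.18},{"offset": [0,0,0],"spin": -0.18},{"offset": [0,0,0],"spin": -0.18},{"offset": [0,0,0],"spin": -0.18}])

```text
time_s: 13.45
ee_pos: [559.3, 77.2, 126.0]
ee_rot: [179.9, -0.0, 87.7]
force: [-0.7, 0.1, -0.3]
gripper_width: 37.8
gripper_force: 0.0
```

Call:
arm_command(motion=[{"offset": [0,0,0],"spin": -0.18},{"offset": [0,0,0],"spin": -0.18},{"offset": [0,0,0],"spin": -0.18},{"offset": [0,0,0],"spin": -0.18},{"offset": [0,0,0],"spin": -0.18}])

```text
time_s: 14.08
ee_pos: [559.3, 77.2, 126.0]
ee_rot: [179.9, 0.1, 139.3]
force: [-0.2, -1.0, 1.0]
gripper_width: 38.1
gripper_force: 0.0
```

Call:
arm_command(motion=[{"offset": [0,0,0],"spin": -0.18},{"offset": [0,0,0],"spin": -0.18},{"offset": [0,0,0],"spin": 0},{"offset": [0,0,0],"spin": 0}])

```text
time_s: 14.58
ee_pos: [559.1, 77.1, 125.5]
ee_rot: [180.0, 0.0, 159.6]
force: [0.2, 0.3, 0.3]
gripper_width: 37.8
gripper_force: 0.0
```

```bash
python3 s.py w4
```

```text
{'time_s': 14.58, 'ee_pos': [559.06, 77.14, 125.47], 'ee_rot': [179.97, 0.04, 159.55], 'force': [0.19, 0.27, 0.26], 'torque': [0.04, -0.1, 0.02], 'gripper_width': 37.79, 'qpos': [6.69, 22.13, 99.7, 0.0, 58.12, -62.87]}
offset to axis, tool: [-0.8  0.5  0. ] x yaw 159.6
[([262.1, 214.7], 0.7, array([559. ,  78.8,  81. ]))]
```

View pics/w4.png

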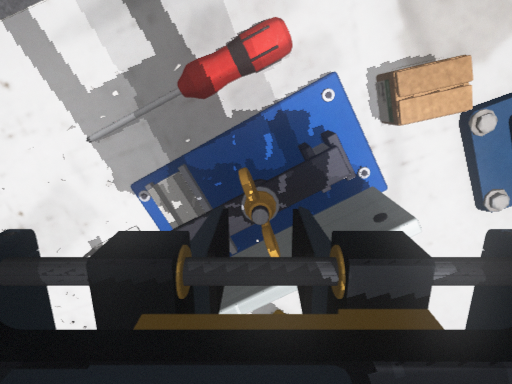

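Call:
arm_command(motion=[{"offset": [0,0,0.015],"spin": 0},{"offset": [0,0,0.015],"spin": 0},{"offset": [0,0,0.011],"spin": 0},{"offset": [0,0,0],"spin": 0},{"offset": [0,0,0],"spin": 0.08}])

```text
time_s: 15.3
ee_pos: [559.0, 77.1, 83.9]
ee_rot: [180.0, 0.0, 155.0]
force: [1.3, 0.2, 0.0]
gripper_width: 37.9
gripper_force: 0.0
```

Call:
arm_command(motion=[{"offset": [0,0,0],"spin": 0.12},{"offset": [0,0,0],"spin": 0.12},{"offset": [0,0,0],"spin": 0.12},{"offset": [0,0,0],"spin": 0.12},{"offset": [0,0,0],"spin": 0.12}])

```text
time_s: 15.92
ee_pos: [559.3, 76.8, 84.2]
ee_rot: [180.0, 0.1, 120.6]
force: [-0.0, -1.2, 0.2]
gripper_width: 38.1
gripper_force: 1.0
```

Call:
arm_command(motion=[{"offset": [0,0,0],"spin": 0.12},{"offset": [0,0,0],"spin": 0.12},{"offset": [0,0,0],"spin": 0.12},{"offset": [0,0,0],"spin": 0.12},{"offset": [0,0,0],"spin": 0.12}])

```text
time_s: 16.55
ee_pos: [559.2, 77.0, 84.1]
ee_rot: [179.9, 0.0, 86.2]
force: [-0.0, -0.1, -1.9]
gripper_width: 37.8
gripper_force: 1.1
```

Call:
arm_command(motion=[{"offset": [0,0,0],"spin": 0.07},{"offset": [0,0,0],"spin": 0.07},{"offset": [0,0,0],"spin": 0.07},{"offset": [0,0,0],"spin": 0.07}])

```text
time_s: 17.05
ee_pos: [559.3, 77.1, 84.1]
ee_rot: [179.9, -0.0, 70.2]
force: [0.6, -1.0, -1.8]
gripper_width: 38.1
gripper_force: 1.1
```

```bash
python3 s.py
```

```text
{'time_s': 17.05, 'ee_pos': [559.3, 77.1, 84.09], 'ee_rot': [179.94, -0.02, 70.25], 'force': [0.61, -1.0, -1.82], 'torque': [0.02, -0.08, 0.1], 'gripper_width': 38.08, 'qpos': [6.69, 24.69, 102.51, -0.01, 52.73, 26.45]}
offset to axis, tool: [0.4 0.6 0. ] x yaw 70.2
```

Call:
arm_command(motion=[{"offset": [0,0,0],"spin": 0.08},{"offset": [0,0,0],"spin": 0.08},{"offset": [0,0,0],"spin": 0.08},{"offset": [0,0,0],"spin": 0.08},{"offset": [0,0,0],"spin": 0.08}])

```text
time_s: 17.68
ee_pos: [559.5, 77.1, 84.1]
ee_rot: [179.9, -0.1, 47.3]
force: [1.0, 0.5, -1.3]
gripper_width: 38.3
gripper_force: 1.1
```

Call:
arm_command(motion=[{"offset": [0,0,0],"spin": 0.08},{"offset": [0,0,0],"spin": 0.08},{"offset": [0,0,0],"spin": 0.08},{"offset": [0,0,0],"spin": 0.08},{"offset": [0,0,0],"spin": 0.08}])

```text
time_s: 18.3
ee_pos: [559.6, 77.1, 84.2]
ee_rot: [180.0, -0.1, 24.4]
force: [1.0, -0.0, -0.7]
gripper_width: 37.3
gripper_force: 1.1
```

Call:
arm_command(motion=[{"offset": [0,0,0],"spin": 0.08},{"offset": [0,0,0],"spin": 0.08},{"offset": [0,0,0],"spin": 0.08},{"offset": [0,0,0],"spin": 0.08},{"offset": [0,0,0],"spin": 0.08}])

```text
time_s: 18.92
ee_pos: [559.7, 77.0, 84.2]
ee_rot: [180.0, -0.1, 1.5]
force: [1.4, -0.8, -1.7]
gripper_width: 38.0
gripper_force: 1.0
```

Call:
arm_command(motion=[{"offset": [0,0,0],"spin": 0.08},{"offset": [0,0,0],"spin": 0.08},{"offset": [0,0,0],"spin": 0.08},{"offset": [0,0,0],"spin": 0.08},{"offset": [0,0,0],"spin": 0.08}])

```text
time_s: 19.55
ee_pos: [559.7, 76.8, 84.2]
ee_rot: [-180.0, -0.1, -21.4]
force: [1.6, -0.1, -0.5]
gripper_width: 37.9
gripper_force: 1.0
```

Call:
arm_command(motion=[{"offset": [0,0,0],"spin": 0.08},{"offset": [0,0,0],"spin": 0.08},{"offset": [0,0,0],"spin": 0.08},{"offset": [0,0,0],"spin": 0.08},{"offset": [0,0,0],"spin": 0.06}])

```text
time_s: 20.18
ee_pos: [559.6, 76.8, 84.2]
ee_rot: [-180.0, -0.1, -43.2]
force: [0.9, -1.0, -1.6]
gripper_width: 38.3
gripper_force: 1.0
```

```bash
python3 s.py
```

```text
{'time_s': 20.18, 'ee_pos': [559.55, 76.78, 84.22], 'ee_rot': [-179.96, -0.09, -43.17], 'force': [0.94, -1.01, -1.64], 'torque': [-0.13, -0.1, 0.07], 'gripper_width': 38.3, 'qpos': [6.67, 24.69, 102.5, -0.06, 52.72, 139.88]}
offset to axis, tool: [-0.  -0.7  0. ] x yaw -43.2
```

No stop yet. I'll unwind and make a fourth stroke.

Call:
arm_command(motion=[{"offset": [0,0,0],"spin": -0.15},{"offset": [0,0,-0.01],"spin": 0},{"offset": [0,0,-0.02],"spin": 0},{"offset": [0,0,-0.01],"spin": -0.15},{"offset": [0,0,0],"spin": -0.18}])

```text
time_s: 20.8
ee_pos: [560.0, 77.2, 126.1]
ee_rot: [-179.9, -0.2, -15.4]
force: [0.1, -0.5, 0.5]
gripper_width: 37.8
gripper_force: 0.0
```

Call:
arm_command(motion=[{"offset": [0,0,0],"spin": -0.18},{"offset": [0,0,0],"spin": -0.18},{"offset": [0,0,0],"spin": -0.18},{"offset": [0,0,0],"spin": -0.18},{"offset": [0,0,0],"spin": -0.18}])

```text
time_s: 21.42
ee_pos: [559.3, 77.2, 125.0]
ee_rot: [180.0, -0.1, 36.2]
force: [0.4, 0.4, -0.3]
gripper_width: 37.7
gripper_force: 0.0
```

Call:
arm_command(motion=[{"offset": [0,0,0],"spin": -0.18},{"offset": [0,0,0],"spin": -0.18},{"offset": [0,0,0],"spin": -0.18},{"offset": [0,0,0],"spin": -0.18},{"offset": [0,0,0],"spin": -0.18}])

```text
time_s: 22.05
ee_pos: [559.3, 77.2, 125.0]
ee_rot: [179.9, -0.0, 87.7]
force: [0.3, 0.9, -0.4]
gripper_width: 37.8
gripper_force: 0.0
```

Call:
arm_command(motion=[{"offset": [0,0,0],"spin": -0.18},{"offset": [0,0,0],"spin": -0.18},{"offset": [0,0,0],"spin": -0.18},{"offset": [0,0,0],"spin": -0.18},{"offset": [0,0,0],"spin": -0.18}])

```text
time_s: 22.68
ee_pos: [559.3, 77.2, 125.0]
ee_rot: [179.9, 0.1, 139.3]
force: [0.2, 0.1, -0.0]
gripper_width: 38.2
gripper_force: 0.0
```

Call:
arm_command(motion=[{"offset": [0,0,0],"spin": -0.18},{"offset": [0,0,0],"spin": -0.18},{"offset": [0,0,0],"spin": 0},{"offset": [0,0,0],"spin": 0}])

```text
time_s: 23.18
ee_pos: [559.0, 77.1, 124.5]
ee_rot: [180.0, 0.0, 159.6]
force: [0.0, -0.5, -0.1]
gripper_width: 37.7
gripper_force: 0.0
```

Call:
arm_command(motion=[{"offset": [0,0,0.015],"spin": 0},{"offset": [0,0,0.015],"spin": 0},{"offset": [0,0,0.011],"spin": 0},{"offset": [0,0,0],"spin": 0},{"offset": [0,0,0],"spin": 0.08}])

```text
time_s: 23.8
ee_pos: [559.0, 77.1, 82.9]
ee_rot: [-180.0, 0.0, 155.0]
force: [0.6, 0.1, 0.7]
gripper_width: 38.1
gripper_force: 0.0
```

Call:
arm_command(motion=[{"offset": [0,0,0],"spin": 0.08},{"offset": [0,0,0],"spin": 0.08},{"offset": [0,0,0],"spin": 0.08},{"offset": [0,0,0],"spin": 0.08}])

```text
time_s: 24.3
ee_pos: [559.3, 77.0, 83.3]
ee_rot: [180.0, 0.1, 136.7]
force: [-0.0, -2.5, 0.2]
gripper_width: 38.1
gripper_force: 1.0
```

```bash
python3 s.py
```

```text
{'time_s': 24.3, 'ee_pos': [559.25, 76.98, 83.34], 'ee_rot': [179.97, 0.06, 136.7], 'force': [-0.05, -2.51, 0.23], 'torque': [-0.32, -0.07, -0.01], 'gripper_width': 38.06, 'qpos': [6.69, 24.74, 102.57, -0.03, 52.64, -39.99]}
offset to axis, tool: [-0.3  0.7  0. ] x yaw 136.7
```

Call:
arm_command(motion=[{"offset": [0,0,0],"spin": 0.06},{"offset": [0,0,0],"spin": 0.06},{"offset": [0,0,0],"spin": 0.06},{"offset": [0,0,0],"spin": 0.06},{"offset": [0,0,0],"spin": 0.06}])

```text
time_s: 24.92
ee_pos: [559.3, 76.8, 83.2]
ee_rot: [180.0, 0.1, 119.5]
force: [0.7, -1.0, -1.1]
gripper_width: 38.2
gripper_force: 1.0
```

Call:
arm_command(motion=[{"offset": [0,0,0],"spin": 0.06},{"offset": [0,0,0],"spin": 0.06},{"offset": [0,0,0],"spin": 0.06},{"offset": [0,0,0],"spin": 0.06},{"offset": [0,0,0],"spin": 0.06}])

```text
time_s: 25.55
ee_pos: [559.2, 76.9, 83.1]
ee_rot: [180.0, 0.0, 102.4]
force: [1.5, -0.8, -1.0]
gripper_width: 37.9
gripper_force: 1.0
```

Call:
arm_command(motion=[{"offset": [0,0,0],"spin": 0.06},{"offset": [0,0,0],"spin": 0.06},{"offset": [0,0,0],"spin": 0.06},{"offset": [0,0,0],"spin": 0.06},{"offset": [0,0,0],"spin": 0.06}])

```text
time_s: 26.18
ee_pos: [559.2, 77.0, 83.1]
ee_rot: [179.9, 0.0, 85.2]
force: [1.0, 0.3, -1.9]
gripper_width: 37.9
gripper_force: 1.0
```

Call:
arm_command(motion=[{"offset": [0,0,0],"spin": 0.06},{"offset": [0,0,0],"spin": 0.06},{"offset": [0,0,0],"spin": 0.06},{"offset": [0,0,0],"spin": 0.06},{"offset": [0,0,0],"spin": 0.06}])

```text
time_s: 26.8
ee_pos: [559.3, 77.1, 83.1]
ee_rot: [179.9, -0.0, 68.0]
force: [0.8, -0.4, -1.4]
gripper_width: 38.1
gripper_force: 1.1
```

Call:
arm_command(motion=[{"offset": [0,0,0],"spin": 0.06},{"offset": [0,0,0],"spin": 0.06},{"offset": [0,0,0],"spin": 0.06},{"offset": [0,0,0],"spin": 0.06},{"offset": [0,0,0],"spin": 0.06}])

```text
time_s: 27.42
ee_pos: [559.4, 77.1, 83.0]
ee_rot: [179.9, -0.0, 50.9]
force: [1.0, 1.0, -2.0]
gripper_width: 37.8
gripper_force: 24.4
```

```bash
python3 s.py
```

```text
{'time_s': 27.42, 'ee_pos': [559.44, 77.1, 83.03], 'ee_rot': [179.92, -0.03, 50.93], 'force': [0.98, 1.02, -1.96], 'torque': [0.27, -0.1, 1.26], 'gripper_width': 37.78, 'qpos': [6.7, 24.77, 102.57, -0.04, 52.58, 45.8]}
offset to axis, tool: [0.5 0.3 0. ] x yaw 50.9
```

Call:
arm_command(motion=[{"offset": [0,0,0],"spin": 0.03},{"offset": [0,0,0],"spin": 0}])

```text
time_s: 27.68
ee_pos: [559.4, 77.1, 83.1]
ee_rot: [179.9, -0.0, 49.4]
force: [2.4, 1.3, -3.1]
gripper_width: 37.7
gripper_force: 36.5
```

```bash
python3 s.py
```

```text
{'time_s': 27.68, 'ee_pos': [559.45, 77.14, 83.05], 'ee_rot': [179.9, -0.02, 49.41], 'force': [2.36, 1.27, -3.1], 'torque': [0.2, -0.37, 1.86], 'gripper_width': 37.71, 'qpos': [6.72, 24.77, 102.57, -0.08, 52.58, 47.36]}
offset to axis, tool: [0.5 0.3 0. ] x yaw 49.4
```

Torque rose from 0.07 to 1.9 N m, and total travel is about 9.9 rad (start about 1.1, which matches the height estimate). That is the hard stop, so I'll back off and leave.

Call:
arm_command(motion=[{"offset": [0,0,0],"spin": -0.12},{"offset": [0,0,0],"spin": -0.12},{"offset": [0,0,0],"spin": -0.06},{"offset": [0,0,-0.015],"spin": 0},{"offset": [0,0,-0.025],"spin": 0}])

```text
time_s: 28.3
ee_pos: [558.4, 77.1, 123.8]
ee_rot: [-179.9, 0.0, 66.2]
force: [0.7, 1.0, -0.3]
gripper_width: 38.0
gripper_force: 0.0
```

Call:
arm_command(motion=[{"offset": [0,0,-0.04],"spin": 0},{"offset": [0,0,-0.04],"spin": 0},{"offset": [-0.03,0,-0.02],"spin": 0},{"offset": [0,0,0],"spin": 0},{"offset": [0,0,0],"spin": 0}])

```text
time_s: 28.92
ee_pos: [546.6, 49.9, 223.0]
ee_rot: [-180.0, -0.0, 66.3]
force: [0.3, 0.5, -0.4]
gripper_width: 38.2
gripper_force: 0.0
```

```bash
python3 s.py w5
python3 - <<'E'
from h import *
st=env.state(); c=cam('wrist',st); im,d=env.grab_frame('wrist'); P=cloud(c,d); hsv=cv2.cvtColor(im,cv2.COLOR_BGR2HSV)
br=(np.hypot(P[...,0]-560,P[...,1]-77)<40)&(d>0)&(P[...,2]>60)&(P[...,2]<100)&(hsv[...,1]>90)&(hsv[...,0]<40)&(P[...,0]<598)
Q=P[br]; ev=np.linalg.eigh(np.cov(Q[:,:2].T)); print('dir',np.degrees(np.arctan2(ev[1][1,1],ev[1][0,1])),np.percentile(Q[:,2],[50,90,99]))
E
```

```text
{'time_s': 28.92, 'ee_pos': [546.6, 49.89, 223.03], 'ee_rot': [-179.98, -0.04, 66.27], 'force': [0.33, 0.47, -0.39], 'torque': [0.06, 0.03, 0.0], 'gripper_width': 38.2, 'qpos': [3.99, 16.14, 93.52, 0.05, 70.33, 27.71]}
offset to axis, tool: [30.5  1.2  0. ] x yaw 66.3
[([263.1, 151.5], 0.59, array([561.5,  76.4,  81. ]))]
dir 98.20383452036445 [80.26569247 85.20382314 86.49518118]
```

View pics/w5.png

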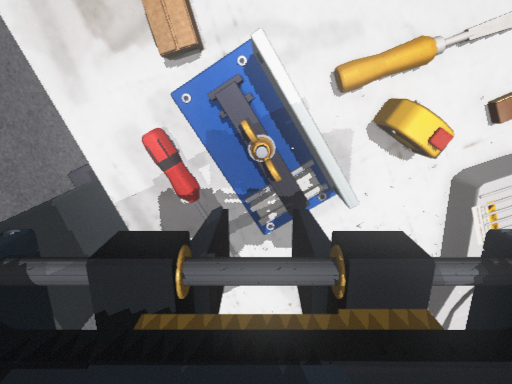

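The nut at (262,150) lies along the strap, its ear tops are at 86 mm (home height), and the bystanders and offcut are in place. I'm handing in.

```bash
python3 -c "
from workcell import env
print(env.job_done())"
```

```text
the job is handed in; nothing more can be done
None
```

The wing nut is tightened to its hard stop: the wrist torque rose sharply there and the ear tops sit at home height. The hand is clear, the offcut, screwdriver, carton and bracket showed no sign of having moved, and the job is handed in, though the hand-in returned no verdict.

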